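Set the matching slot gauge in a clay house's roof

TASK

The clay house on the round turntable is about to dry and the slot in its sloping roof must keep its size: take from the rack the gauge whose blade matches that slot's length, and push its blade square into the slot, fully home until the depth stop rests on the roof, before you let go; leave it standing there. Leave the other gauge in the rack, do not touch the soft clay with the gripper or ram it with the gauge, and leave everything else where it is.

Things in the scene. Friction and masses are not known exactly. Their poses are not given: they have to be found in the camera images.
- turntable: Round aluminium turntable, fixed, 224 mm across, 30 mm high. Origin: centre of its underside, on the table.
- board: Square plaster board 230 x 230 mm, 30 mm high, fixed, at the right of the table; the other house waits on it. Origin: centre of its underside.
- house_wide: Shed-shaped grey-brown clay house, fixed, 140 (x) x 130 (y) mm in plan, one pitched roof rising from 69 mm at its -x side to 167 mm at its +x side, where an upright chimney 28 x 40 mm centred at x = 50 mm rises to 215 mm. Origin: centre of its foot; z up. Stands on the turntable or on the square board (varies). Its roof slot is the long one (55 mm).
- house_narrow: Shed-shaped grey-brown clay house, fixed, 140 (x) x 130 (y) mm in plan, one pitched roof rising from 69 mm at its -x side to 167 mm at its +x side, where an upright chimney 28 x 40 mm centred at x = 50 mm rises to 215 mm. Origin: centre of its foot; z up. Stands on the turntable or on the square board (varies). Its roof slot is the short one (33 mm).
- roof_wide: Roof of house_wide: slab 182 (x) x 146 (y) mm, pitched 35 degrees. Origin: centre of the slot's mouth on the roof surface, 118 mm above the house's foot. x runs up the slope, y level across it, z is the outward normal. The slot goes in along -z: 9 mm wide along x, 55 mm long along y, 64 mm deep.
- roof_narrow: Roof of house_narrow: slab 182 (x) x 146 (y) mm, pitched 35 degrees. Origin: centre of the slot's mouth on the roof surface, 118 mm above the house's foot. x runs up the slope, y level across it, z is the outward normal. The slot goes in along -z: 9 mm wide along x, 33 mm long along y, 64 mm deep.
- gauge_wide: Gauge with the wide blade, loose, in an outer slot of the rack, handle up. Origin: centre of its depth stop's underside; z to the handle's end. Below it (-z) a steel blade 50 wide (y), 5 thick (x), 55 mm long, its last 8 mm a tip 44 wide, 3 thick; the stop is 30 (x) x 66 (y) x 6 mm; above, a wooden handle 24 (x) x 28 (y) mm ends 90 mm above the origin. 160 g.
- gauge_narrow: Gauge with the narrow blade, loose, in an outer slot of the rack, handle up. Origin: centre of its depth stop's underside; z to the handle's end. Below it (-z) a steel blade 28 wide (y), 5 thick (x), 55 mm long, its last 8 mm a tip 22 wide, 3 thick; the stop is 30 (x) x 44 (y) x 6 mm; above, a wooden handle 24 (x) x 28 (y) mm ends 90 mm above the origin. 160 g.
- rack: Wooden rack, fixed, 90 (x) x 240 (y) mm, its slotted top 80 mm above the table. Origin: centre of its foot. The gauges hang by their stops in slots 62 x 12 mm centred 75 mm either side of the middle along y, blades across the rack's x.
- rib: Dark wooden potter's rib in the rack's middle slot, 63 mm above the rack's top, 50 mm wide; loose bystander. Origin: underside of its shoulder.
- slip_jar: Open brown slip jar, 60 mm across, 100 mm high, loose, between rack and turntable. Origin: centre of its foot.
- rolling_pin: Wooden rolling pin on its two chocks, 380 mm long along its y, 49 mm high, lying at the left of the table; loose. Origin: under its middle, on the table.
- spray_bottle: White bottle, 64 mm across, 170 mm high, loose, at the back. Origin: centre of its foot.
- bowl: White bowl, 120 mm across, 55 mm high, loose, at the back. Origin: centre of its foot.
- brush: Flat brush lying at the left of the table, loose. Origin: on the table under it.
- knife: Spatula-like modelling knife lying in front of the robot, loose. Origin: on the table under it.

How it is judged:
On the way, in this order (a step that is already met when the one before it is completed fails the run):
1. the matching gauge is lifted clear of the rack (((horizontal distance between house_wide and turntable below 0.05 m and z of gauge_wide in the frame of rack above 0.15 m) or (horizontal distance between house_narrow and turntable below 0.05 m and z of gauge_narrow in the frame of rack above 0.15 m))), for 0.1 s.
2. the matching gauge is pushed fully home in the slot while still held (((horizontal distance between house_wide and turntable below 0.05 m and z of gauge_wide in the frame of roof_wide between -0.005 and 0.005 m and x of gauge_wide in the frame of roof_wide between -0.008 and 0.008 m and y of gauge_wide in the frame of roof_wide between -0.008 and 0.008 m and angle between the z axis of gauge_wide and the z axis of roof_wide, either way round below 0.12 rad and angle between the x axis of gauge_wide and the x axis of roof_wide, either way round below 0.2 rad and contact force between the fingers and gauge_wide above 1 N) or (horizontal distance between house_narrow and turntable below 0.05 m and z of gauge_narrow in the frame of roof_narrow between -0.005 and 0.005 m and x of gauge_narrow in the frame of roof_narrow between -0.008 and 0.008 m and y of gauge_narrow in the frame of roof_narrow between -0.008 and 0.008 m and angle between the z axis of gauge_narrow and the z axis of roof_narrow, either way round below 0.12 rad and angle between the x axis of gauge_narrow and the x axis of roof_narrow, either way round below 0.2 rad and contact force between the fingers and gauge_narrow above 1 N))), for 0.1 s.
At the end, for the whole second after the job is handed in: The gauge that matches the slot of the house on the turntable stands released and still in that slot: depth stop within 5 mm of the roof surface, centred within 8 mm, square within 0.12 rad (0.2 rad about the blade's length); the other gauge is in its place in the rack within 20 mm (((horizontal distance between house_wide and turntable below 0.05 m and z of gauge_wide in the frame of roof_wide between -0.005 and 0.005 m and x of gauge_wide in the frame of roof_wide between -0.008 and 0.008 m and y of gauge_wide in the frame of roof_wide between -0.008 and 0.008 m and angle between the z axis of gauge_wide and the z axis of roof_wide, either way round below 0.12 rad and angle between the x axis of gauge_wide and the x axis of roof_wide, either way round below 0.2 rad and linear speed of gauge_wide below 0.02 m/s and contact force between the fingers and gauge_wide below 0.1 N and distance of gauge_narrow from where it was at the start of the episode below 0.02 m) or (horizontal distance between house_narrow and turntable below 0.05 m and z of gauge_narrow in the frame of roof_narrow between -0.005 and 0.005 m and x of gauge_narrow in the frame of roof_narrow between -0.008 and 0.008 m and y of gauge_narrow in the frame of roof_narrow between -0.008 and 0.008 m and angle between the z axis of gauge_narrow and the z axis of roof_narrow, either way round below 0.12 rad and angle between the x axis of gauge_narrow and the x axis of roof_narrow, either way round below 0.2 rad and linear speed of gauge_narrow below 0.02 m/s and contact force between the fingers and gauge_narrow below 0.1 N and distance of gauge_wide from where it was at the start of the episode below 0.02 m))); the robot touches nothing.
It fails at once if the other gauge is moved more than 20 mm ((horizontal distance between house_wide and turntable below 0.05 m and distance of gauge_narrow from where it was at the start of the episode above 0.02 m) or (horizontal distance between house_narrow and turntable below 0.05 m and distance of gauge_wide from where it was at the start of the episode above 0.02 m)).
It fails at once if a bystander is moved more than 30 mm (distance of any of rib, slip_jar, rolling_pin, spray_bottle, bowl, brush, knife from where it was at the start of the episode above 0.03 m).
It fails at once if the robot touches a clay house (more than 1 N) (contact force between any of the fingers, the arm and house_wide above 1 N or contact force between any of the fingers, the arm and house_narrow above 1 N).
It fails at once if a gauge is rammed against the clay with more than 60 N (contact force between any of gauge_wide, gauge_narrow and house_wide above 60 N or contact force between any of gauge_wide, gauge_narrow and house_narrow above 60 N).
It also fails if it takes over 45 s, if anything falls off the work surface, if the arm or the gripper's body presses on something with over 40 N, if the wrist force passes 120 N, or if a joint passes its speed limit or range.

ROBOT

A 6-joint arm with a two-finger parallel gripper is mounted at the origin on the work surface. World frame = base frame: x ahead of the robot, y to its left, z up, the work surface at z = 0. Lengths are in m, angles in rad, forces in N, time in s.
With the tool pointing down it reaches from about 0.25 to 0.725 m from the base axis. Payload 4 kg.
Tool frame: the origin (TCP) lies midway between the tips of the shut fingers; the grasp point (between the pads) lies 19 mm behind it; x points along the fingers, y is the direction in which the jaws open and shut, and the axes are right-handed (so a half turn about x gives the same grasp; the last joint's range is limited). The gripper opens to 85 mm and grips with 20 to 120 N. Pads are 22 mm wide; open, the fingers measure 114 mm over their backs; the gripper's body (76 mm by 85 mm) begins 54 mm behind the grasp point. The pads swing forward as they close: fully open they stand 13 mm farther back than shut.
Start: joints at [1.152, 0.241, 0.005, 1.335, 0, 1.571], TCP at [0.203, 0.457, 0.231] pointing down, gripper open.
Joint ranges: [-2.72, 2.72], [-1.05, 1.87], [-1.09, 1.28], [-1.99, 2.15], [-1.42, 1.44], [-3.14, 3.14]. Speed limits (rad/s): [2.79, 2.79, 3.14, 3.14, 3.14, 3.14].

INTERFACE

Orientations are given as a unit quaternion [w, x, y, z].
In Python, from bench import sense, camera, camera_info, workorder gives the robot as it stands.
- The arm moves only by the tool apply_moves, never from a script. Its argument "deltas" is a list that holds one entry, the list of rows, each a list of 6 numbers: the shift along the tool's x, y, z in cm, then the turn, a rotation vector about the tool's x, y, z in rad. In form: [[[x, y, z, wx, wy, wz], ...]]. A call has exactly 5 rows; each row shifts and turns the pose as measured when the row begins, along the tool's axes as they then stand; what a row does not reach is not made up. A row lasts 1/10 s, in which the tool goes at most 50 mm and 8.59 degrees, less where a joint would pass 70% of its speed; a pose out of reach is approached as far as the arm can. A call with a gripper value outside its range is refused whole. "claw" is the closure, from 0 (fully open) to 1 (shut), set as the call begins (left out, the last holds). The fingers move at their own pace and stop on an object; the grip force is fixed at half the most. Time passes only in rows, so rows that do not move let the fingers close, or fill a call up. It gives the time, the measured TCP pose, the force and the opening at its end, in the units of the state.
- sense(): the state, without advancing time (a new reading comes with each control period).
- camera(name): name is "scene" or "top" or "wrist"; returns the picture (480x640x3 uint8, red, green, blue); there is no depth.
- camera_info(name): a dict with "intrinsics" (3x3 intrinsics, pixels), "world_to_cam" (4x4, takes a point from world to camera coordinates). Camera axes: x right, y down, z forward; pixel columns grow to the right and rows downward; lengths in m; the calibration is good to about 2 mm. A picture is of the moment at which its call begins: read the wrist's pose just before it. camera_info takes no time and is no camera call; for the wrist camera it gives the pose at the moment of the call.
- workorder.job_done(): hands the job in, once; it reports no verdict.
The state is a dict: "clock": time; "joint_positions": joint angles; "joint_velocities": joint speeds; "tau": joint torques, N m; "ee_pos": TCP position; "tcp_rot": TCP orientation; "ft_force": force on the tool from outside, world axes, zero at the start; "moment": the same for the moment, N m; "grip_width": finger opening in m.
Only numpy, scipy, OpenCV 4.12 (cv2) and the standard library are available. Lean on these libraries where they do the work, as an engineer would, in place of code of your own. Each camera call takes 0.05 s, during which the arm holds its last target.

## Working session

There is one attempt and no reset: what is moved stays moved. The work goes in short steps, Python scripts to look and compute and a tool call to move; the robot and the scene stay as the last step left them, time stands still between calls to the robot, and variables do not carry over. Pictures are saved under pics/ and viewed, and the job is handed in when it is done.

Besides the shell and the picture viewer there is one more tool, called after "Request:" as name(argument=value, ...) on one line, values as JSON. apply_moves: Moves the arm, as the interface text tells. Its arguments: {"type":"object","properties":{"deltas":{"type":"array","items":{"type":"array","items":{"type":"array","items":{"type":"number"}}}},"claw":{"type":"number"}},"required":["deltas"]}

```bash
mkdir -p pics; cat > h.py <<'E'
import numpy as np,cv2
from bench import sense,camera,camera_info,workorder
E
python3 - <<'E'
from h import *
print(sense())
for n in ['scene','top','wrist']:
    i=camera_info(n); print(n,np.round(i['intrinsics'],1).tolist(),np.round(i['world_to_cam'],4).tolist())
    cv2.imwrite(f'pics/{n}0.png',camera(n)[:,:,::-1])
E
```

```text
{'clock': 0.0, 'joint_positions': array([1.15201318e+00, 2.41416210e-01, 3.68808573e-03, 1.33519433e+00,
       1.78227436e-05, 1.57080820e+00]), 'joint_velocities': array([ 2.37176494e-04, -7.80845209e-04,  3.59039786e-03, -6.40816576e-04,
       -2.09811366e-04,  9.41824398e-05]), 'tau': array([-3.70344173e-05, -3.72321153e+01,  2.52405632e+01,  1.69349316e-02,
        1.09894568e-04, -3.85706358e-06]), 'ee_pos': array([0.20305613, 0.45620254, 0.23039756]), 'tcp_rot': array([ 0.69149817,  0.14625267,  0.69182299, -0.14772061]), 'ft_force': array([ 0.13784472, -0.75662249,  0.10725955]), 'moment': array([ 0.04242431, -0.03117444, -0.02351958]), 'grip_width': 0.08527612076855307}
scene [[607.6, 0.0, 308.2], [0.0, 607.6, 247.7], [0.0, 0.0, 1.0]] [[0.9095, -0.4158, -0.0035, -0.5568], [-0.2743, -0.5936, -0.7566, 0.2494], [0.3125, 0.689, -0.6539, 1.5744], [0.0, 0.0, 0.0, 1.0]]
top [[497.4, 0.0, 316.8], [0.0, 497.4, 237.3], [0.0, 0.0, 1.0]] [[-0.0037, -0.9998, -0.018, 0.0143], [-0.9857, 0.0067, -0.1682, 0.6187], [0.1683, 0.0171, -0.9856, 1.5281], [0.0, 0.0, 0.0, 1.0]]
wrist [[338.8, 0.0, 322.1], [0.0, 338.8, 237.7], [0.0, 0.0, 1.0]] [[0.4074, 0.9133, -0.0018, -0.499], [0.8655, -0.3854, 0.3201, -0.0411], [0.2916, -0.132, -0.9474, 0.3827], [0.0, 0.0, 0.0, 1.0]]
```

View pics/scene0.png

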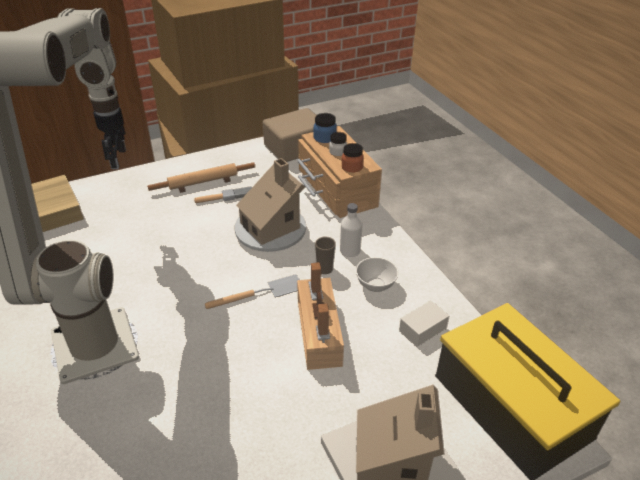

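View pics/top0.png

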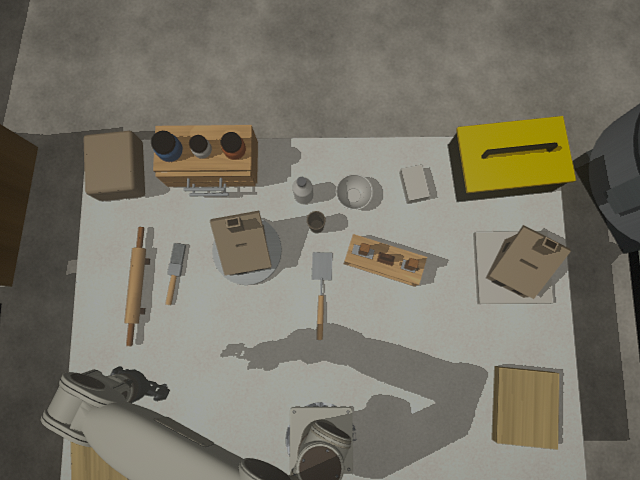

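View pics/wrist0.png

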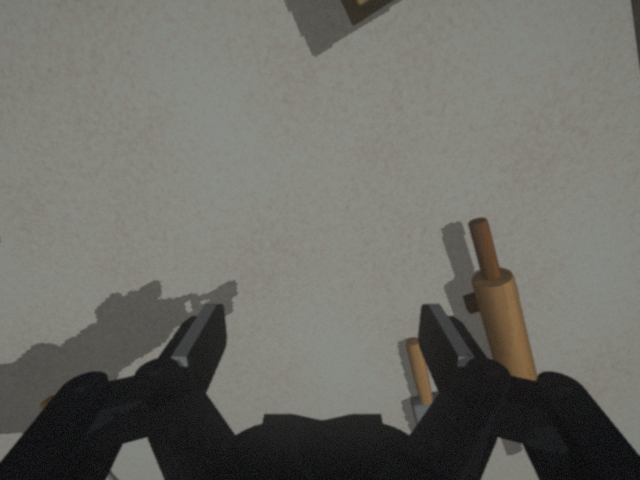

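The scene shows the turntable house near (270,205), the rack near (320,320) and the board house near (400,430). I'll enlarge the key areas next.

```bash
python3 - <<'E'
from h import *
t=cv2.imread('pics/top0.png'); s=cv2.imread('pics/scene0.png')
def c(im,x0,y0,w,h,k,n): cv2.imwrite('pics/'+n,cv2.resize(im[y0:y0+h,x0:x0+w],None,fx=k,fy=k,interpolation=cv2.INTER_CUBIC))
c(t,200,195,100,100,6,'t_house.png')
c(t,335,225,100,70,8,'t_rack.png')
c(t,465,215,110,100,5,'t_board.png')
c(s,225,150,90,100,6,'s_house.png')
c(s,285,255,70,120,5,'s_rack.png')
E
```

```text
(no output)
```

View pics/t_house.png

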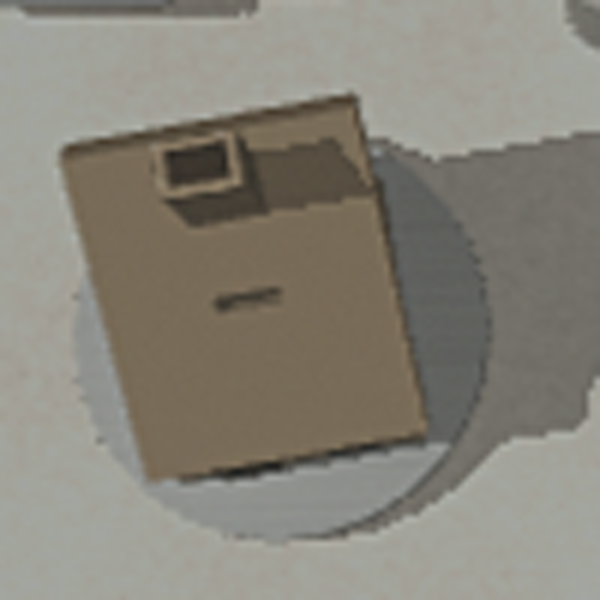

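View pics/t_rack.png

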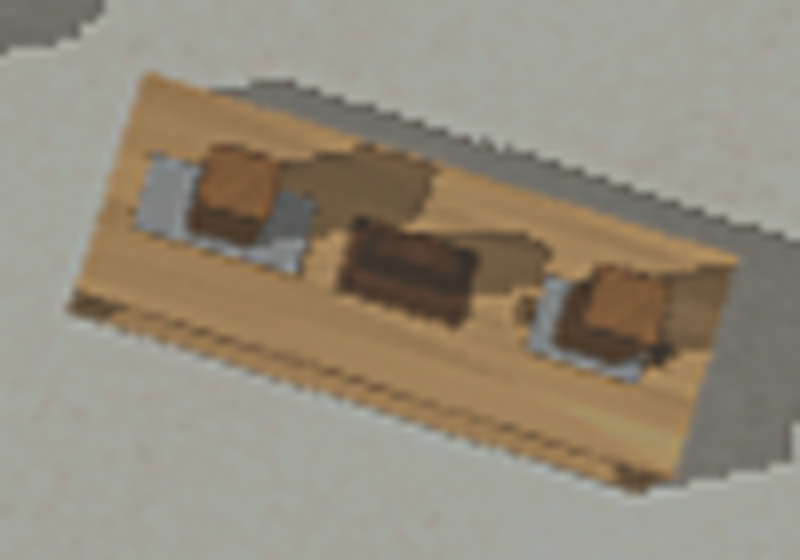

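View pics/t_board.png

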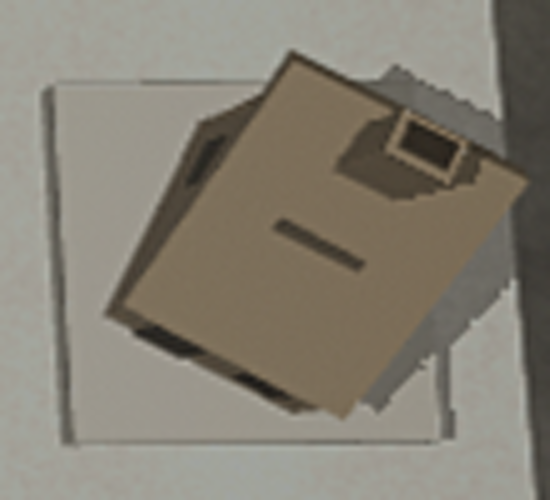

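View pics/s_house.png

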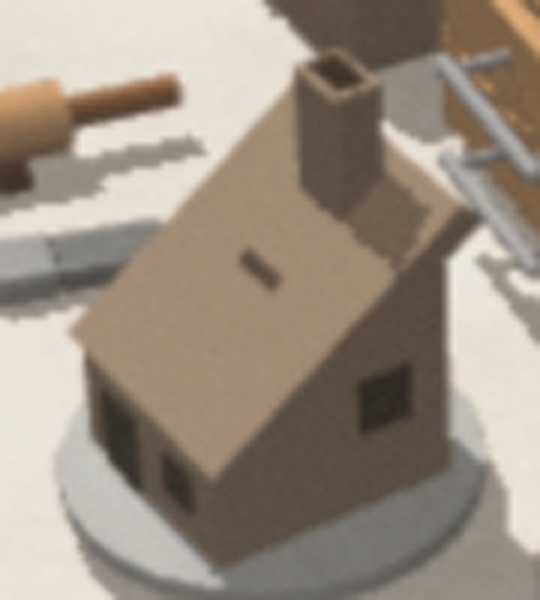

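View pics/s_rack.png

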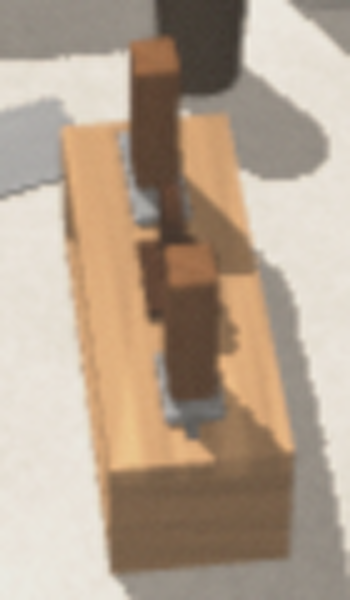

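Enlarged, the turntable house has the short slot at top crop (248,300), so it's house_narrow. The narrow gauge is the right-hand one in the top view, with the short stop at crop (590,330). Next I fit the poses.

```bash
cat >> h.py <<'E'
from scipy.optimize import least_squares
from scipy.spatial.transform import Rotation as R
import pickle
def proj(P,i):
    P=np.atleast_2d(P); p=P@i['world_to_cam'][:3,:3].T+i['world_to_cam'][:3,3]; q=p@np.array(i['intrinsics']).T
    return q[:,:2]/q[:,2:]
def ray(uv,i,z):
    W=np.array(i['world_to_cam']); Rm=W[:3,:3]; c=-Rm.T@W[:3,3]; d=Rm.T@np.linalg.solve(np.array(i['intrinsics']),[uv[0],uv[1],1.])
    return c+d*(z-c[2])/d[2]
def Rz(a): return R.from_euler('z',a).as_matrix()
# roof frame in house frame
RR=R.from_euler('y',-35,degrees=True).as_matrix()
def roofpt(p): return RR@np.array(p)+[0,0,.118]
def un(c,x0,y0,k): return [(c[0]+.5)/k-.5+x0,(c[1]+.5)/k-.5+y0]
E
python3 - <<'E'
from h import *
T=camera_info('top');S=camera_info('scene')
r=lambda x,y:roofpt([x,y,0])
ch=lambda sx,sy:np.array([.05+sx*.014,sy*.02,.215])
# house pts: +y is image-left in top
H=[('t',r(.091,.073),(65,158)),('t',r(.091,-.073),(357,103)),('t',r(-.091,.073),(148,481)),('t',r(-.091,-.073),(427,436)),
('t',r(0,0),(249,299)),('t',ch(1,1),(153,148)),('t',ch(1,-1),(238,133)),('t',ch(-1,1),(163,200)),('t',ch(-1,-1),(246,185)),
('s',r(-.091,.073),(72,333)),('s',r(-.091,-.073),(213,478)),('s',r(.0,0),(260,270)),('s',ch(-1,1),(297,68)),('s',ch(1,1),(333,48)),('s',ch(1,-1),(381,78)),('s',ch(-1,-1),(345,97))]
obs=[un(c,200,195,6) if k=='t' else un(c,225,150,6) for k,_,c in H]
def res(p,pr=False,cams='ts'):
    o=[]
    for (k,P,_),u in zip(H,obs):
        if k not in cams: continue
        w=Rz(p[2])@P+[p[0],p[1],.03]; o.append(proj(w,T if k=='t' else S)[0]-u)
    return np.array(o) if pr else np.array(o).ravel()
for cs in ['ts','t','s']:
    f=least_squares(res,[.45,.2,.1],loss='soft_l1',kwargs=dict(cams=cs)); print(cs,f.x); 
    if cs=='ts': print(np.round(res(f.x,True),1).tolist())
# rack
rk=lambda x,y:np.array([x,y,.08])
# top crop k8 off 335,225: corners of top face
Rk=[('t',rk(.045,.12),(150,75)),('t',rk(.045,-.12),(737,260)),('t',rk(-.045,.12),(78,298)),('t',rk(-.045,-.12),(682,478)),
('s',rk(-.045,.12),(65,130)),('s',rk(.045,.12),(227,117)),('s',rk(-.045,-.12),(110,470)),('s',rk(.045,-.12),(294,455))]
ob2=[un(c,335,225,8) if k=='t' else un(c,285,255,5) for k,_,c in Rk]
def res2(p,pr=False,cams='ts'):
    o=[proj(Rz(p[2])@P+[p[0],p[1],0],T if k=='t' else S)[0]-u for (k,P,_),u in zip(Rk,ob2) if k in cams]
    return np.array(o) if pr else np.ravel(o)
for cs in ['ts','t','s']:
    f=least_squares(res2,[.45,-.15,0.],loss='soft_l1',kwargs=dict(cams=cs)); print('rack',cs,f.x,np.round(res2(f.x,True,cs),1).tolist())
# gauge narrow: handle top corners in top
g=lambda x,y,z:np.array([x,y,z])
G=[('t',g(.012,.014,.09),(603,265)),('t',g(.012,-.014,.09),(666,283)),('t',g(-.012,.014,.09),(587,320)),('t',g(-.012,-.014,.09),(652,340)),
('t',g(-.015,.022,.006),(527,348)),('t',g(.015,.022,.006),(548,277)),('t',g(-.015,-.022,.006),(640,381)),
('s',g(-.012,.014,.09),(165,250)),('s',g(-.012,-.014,.09),(171,285)),('s',g(.012,-.014,.09),(216,280)),('s',g(.012,.014,.09),(208,243))]
ob3=[un(c,335,225,8) if k=='t' else un(c,285,255,5) for k,_,c in G]
def res3(p,pr=False,cams='ts'):
    o=[proj(Rz(p[2])@P+[p[0],p[1],.08],T if k=='t' else S)[0]-u for (k,P,_),u in zip(G,ob3) if k in cams]
    return np.array(o) if pr else np.ravel(o)
for cs in ['ts','t','s']:
    f=least_squares(res3,[.45,-.22,-.2],loss='soft_l1',kwargs=dict(cams=cs)); print('g',cs,f.x,np.round(res3(f.x,True,cs),1).tolist())
print(R.from_quat(np.roll(sense()['tcp_rot'],-1)).as_matrix().round(3))
E
```

```text
ts [0.58341502 0.23349614 0.17574132]
[[-0.4, -0.0], [0.5, 0.2], [0.5, -0.1], [1.0, -1.1], [0.6, -0.3], [0.4, -1.3], [0.2, -1.4], [0.2, -0.4], [0.4, -0.4], [-2.0, -0.6], [-0.9, -0.2], [-1.0, -0.7], [-1.9, -1.3], [0.1, -0.9], [-0.5, 0.2], [-2.5, 0.0]]
t [0.58181966 0.23485569 0.16447845]
s [0.58575649 0.22966889 0.17599468]
rack ts [ 0.54656678 -0.20540126 -0.31421704] [[0.5, -0.8], [1.5, -0.8], [1.0, -1.4], [0.4, -0.2], [-1.6, -0.8], [-0.9, -0.9], [-0.7, 0.1], [-0.4, -0.3]]
rack t [ 0.54412717 -0.20279096 -0.30699803] [[-0.5, 0.2], [0.6, -0.3], [0.1, -0.3], [-0.2, 0.3]]
rack s [ 0.54809261 -0.20766861 -0.32237841] [[-0.4, -0.6], [0.3, -0.5], [-0.1, 0.5], [0.2, 0.3]]
g ts [ 0.52377336 -0.27260656 -0.29135673] [[0.3, -0.9], [1.8, -0.4], [0.2, 0.1], [1.4, 0.3], [0.4, -0.0], [0.3, -0.5], [0.2, -0.1], [-1.6, -2.0], [-1.1, -0.4], [0.0, -0.5], [-0.3, -1.6]]
g t [ 0.52317925 -0.27083681 -0.29066729] [[-0.3, -0.7], [1.2, -0.2], [-0.4, 0.3], [0.8, 0.5], [-0.1, 0.2], [-0.3, -0.3], [-0.3, 0.1]]
g s [ 0.52377275 -0.27646234 -0.28729985] [[-0.9, -0.9], [-0.3, 0.7], [0.8, 0.6], [0.4, -0.5]]
[[-0.001  0.407  0.914]
 [-0.001  0.914 -0.407]
 [-1.    -0.002  0.   ]]
```

```bash
cat >> h.py <<'E'
def pose():
    s=sense(); return np.array(s['ee_pos']),R.from_quat(np.roll(s['tcp_rot'],-1))
def down(yaw): # tool x down, y at yaw
    y=np.array([np.cos(yaw),np.sin(yaw),0]);x=np.array([0,0,-1.]); return R.from_matrix(np.c_[x,y,np.cross(x,y)])
def plan(p1,r1,n=None,v=.045,w=.14):
    p0,r0=pose(); rv=(r0.inv()*r1).as_rotvec(); d=np.array(p1)-p0
    m=int(np.ceil(max(np.linalg.norm(d)/v,np.linalg.norm(rv)/w,1))); n=n or int(np.ceil(m/5)*5)
    print('need',m,'n',n,'dist',d.round(4),'rot',rv.round(4))
    rows=[]; rr=r0
    for k in range(n):
        sh=rr.inv().apply(d/n)*100; rows.append([round(x,2) for x in sh]+[round(x,3) for x in rv/n]); rr=rr*R.from_rotvec(rv/n)
    for k in range(0,n,5): print(rows[k:k+5])
E
python3 - <<'E'
from h import *
plan([.50,-.262,.31],down(-.30))
E
```

```text
need 18 n 20 dist [ 0.2969 -0.7183  0.0794] rot [1.452e+00 1.200e-03 1.300e-03]
[[np.float64(-0.39), np.float64(-2.68), np.float64(2.82), np.float64(0.073), np.float64(0.0), np.float64(0.0)], [np.float64(-0.39), np.float64(-2.47), np.float64(3.0), np.float64(0.073), np.float64(0.0), np.float64(0.0)], [np.float64(-0.39), np.float64(-2.24), np.float64(3.17), np.float64(0.073), np.float64(0.0), np.float64(0.0)], [np.float64(-0.39), np.float64(-2.01), np.float64(3.33), np.float64(0.073), np.float64(0.0), np.float64(0.0)], [np.float64(-0.39), np.float64(-1.76), np.float64(3.47), np.float64(0.073), np.float64(0.0), np.float64(0.0)]]
[[np.float64(-0.39), np.float64(-1.5), np.float64(3.58), np.float64(0.073), np.float64(0.0), np.float64(0.0)], [np.float64(-0.39), np.float64(-1.24), np.float64(3.68), np.float64(0.073), np.float64(0.0), np.float64(0.0)], [np.float64(-0.39), np.float64(-0.97), np.float64(3.76), np.float64(0.073), np.float64(0.0), np.float64(0.0)], [np.float64(-0.4), np.float64(-0.69), np.float64(3.82), np.float64(0.073), np.float64(0.0), np.float64(0.0)], [np.float64(-0.4), np.
[... 480 characters left out ...]
64(0.073), np.float64(0.0), np.float64(0.0)], [np.float64(-0.4), np.float64(0.98), np.float64(3.76), np.float64(0.073), np.float64(0.0), np.float64(0.0)]]
[[np.float64(-0.4), np.float64(1.26), np.float64(3.68), np.float64(0.073), np.float64(0.0), np.float64(0.0)], [np.float64(-0.4), np.float64(1.52), np.float64(3.58), np.float64(0.073), np.float64(0.0), np.float64(0.0)], [np.float64(-0.4), np.float64(1.77), np.float64(3.46), np.float64(0.073), np.float64(0.0), np.float64(0.0)], [np.float64(-0.4), np.float64(2.02), np.float64(3.32), np.float64(0.073), np.float64(0.0), np.float64(0.0)], [np.float64(-0.4), np.float64(2.26), np.float64(3.16), np.float64(0.073), np.float64(0.0), np.float64(0.0)]]
```

Request:
apply_moves(deltas=[[[-1.2,-2.7,2.8,0.073,0,0],[-1.2,-2.5,3,0.073,0,0],[-1.2,-2.2,3.2,0.073,0,0],[-1.2,-2,3.3,0.073,0,0],[-1.2,-1.8,3.5,0.073,0,0]]])

```text
clock: 0.65
ee_pos: [0.276, 0.2728, 0.2881]
tcp_rot: [0.652, 0.268, 0.653, -0.275]
ft_force: [-0.0, -0.8, -0.9]
grip_width: 0.0853
```

Request:
apply_moves(deltas=[[[-0.8,-1.5,3.6,0.073,0,0],[-0.8,-1.2,3.7,0.073,0,0],[-0.4,-1,3.8,0.073,0,0],[0,-0.7,3.8,0.073,0,0],[0,-0.4,3.9,0.073,0,0]]])

```text
clock: 1.15
ee_pos: [0.3502, 0.0845, 0.3117]
tcp_rot: [0.591, 0.387, 0.589, -0.392]
ft_force: [0.9, -0.6, -0.3]
grip_width: 0.0849
```

```bash
sed -i 's/round(x,2) for/round(float(x),2) for/;s/round(x,3) for/round(float(x),3) for/' h.py; python3 - <<'E'
from h import *
print(pose()[0],sense()['joint_positions'])
plan([.50,-.262,.31],down(-.30))
E
```

```text
[0.35022643 0.08451497 0.31165054] [ 0.24225415 -0.06025701 -0.12301267  1.510881   -0.00648853  1.40858152]
need 9 n 10 dist [ 0.1498 -0.3465 -0.0017] rot [0.7045 0.0071 0.0016]
[[0.04, 0.01, 3.77, 0.07, 0.001, 0.0], [0.04, 0.28, 3.76, 0.07, 0.001, 0.0], [0.03, 0.54, 3.74, 0.07, 0.001, 0.0], [0.03, 0.8, 3.69, 0.07, 0.001, 0.0], [0.03, 1.06, 3.62, 0.07, 0.001, 0.0]]
[[0.03, 1.31, 3.54, 0.07, 0.001, 0.0], [0.02, 1.56, 3.44, 0.07, 0.001, 0.0], [0.02, 1.8, 3.32, 0.07, 0.001, 0.0], [0.02, 2.03, 3.18, 0.07, 0.001, 0.0], [0.02, 2.25, 3.03, 0.07, 0.001, 0.0]]
```

Request:
apply_moves(deltas=[[[0,0,3.8,0.073,0,0],[0,0.3,3.8,0.073,0,0],[0,0.55,3.75,0.073,0,0],[0,0.8,3.7,0.073,0,0],[0,1.05,3.6,0.073,0,0]]])

```text
clock: 1.65
ee_pos: [0.424, -0.0986, 0.3125]
tcp_rot: [0.507, 0.493, 0.504, -0.496]
ft_force: [0.6, 0.7, 0.0]
grip_width: 0.0852
```

Request:
apply_moves(deltas=[[[0,1.3,3.5,0.073,0,0],[0,1.55,3.45,0.073,0,0],[0,1.8,3.3,0.073,0,0],[0,2.0,3.2,0.073,0,0],[0,2.25,3,0.073,0,0]]])

```text
clock: 2.15
ee_pos: [0.4919, -0.2822, 0.3116]
tcp_rot: [-0.403, -0.58, -0.402, 0.583]
ft_force: [0.7, 1.3, 0.4]
grip_width: 0.0853
```

```bash
python3 - <<'E'
from h import *
p,r=pose();i=camera_info('wrist');cv2.imwrite('pics/w1.png',camera('wrist')[:,:,::-1]); pickle.dump((p,r.as_quat(),i),open('w1.pkl','wb'))
print(p,r.as_matrix().round(3),sense()['joint_positions'])
W=np.array(i['world_to_cam']); c=-W[:3,:3].T@W[:3,3]; print('cam in tool',r.inv().apply(c-p),'axis',r.inv().apply(W[2,:3]))
g=[.5235,-.272]
print(proj([[*g,.17],[*g,.08]],i))
plan([.50,-.262,.31],down(-.30))
E
```

```text
[ 0.49185589 -0.28215869  0.31162835] [[-0.003  0.936 -0.352]
 [-0.004 -0.353 -0.936]
 [-1.    -0.001  0.005]] [-0.52330522  0.37221983  0.38808903  1.58601178 -0.00819536  1.41379195]
cam in tool [-0.1442914  -0.00015822 -0.08307593] axis [ 0.94676458 -0.00225174  0.32191887]
[[353.55986608 198.53352248]
 [346.68671473 180.88943559]]
need 1 n 5 dist [0.0068 0.0255 0.0005] rot [-0.0663  0.0082  0.0009]
[[-0.01, -0.06, -0.52, -0.013, 0.002, 0.0], [-0.01, -0.05, -0.52, -0.013, 0.002, 0.0], [-0.01, -0.04, -0.52, -0.013, 0.002, 0.0], [-0.01, -0.04, -0.53, -0.013, 0.002, 0.0], [-0.01, -0.03, -0.53, -0.013, 0.002, 0.0]]
```

View pics/w1.png

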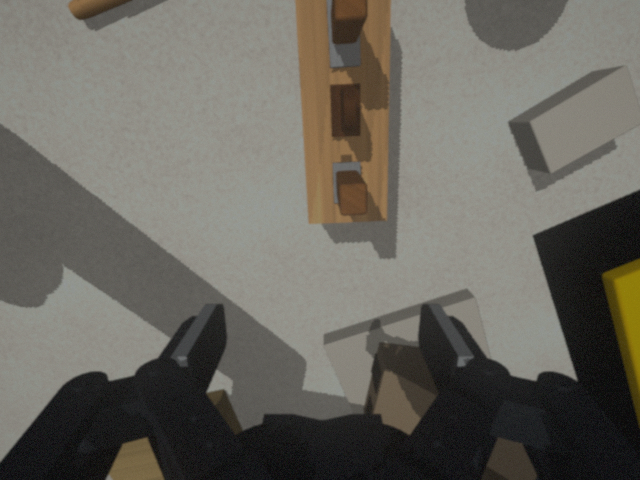

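The wrist view shows the narrow gauge's handle top at about (352,197), which agrees with the fit. I'll enlarge it to refine.

```bash
python3 - <<'E'
from h import *
w=cv2.imread('pics/w1.png')
cv2.imwrite('pics/w1c.png',cv2.resize(w[140:230,300:400],None,fx=6,fy=6,interpolation=cv2.INTER_CUBIC))
E
```

```text
(no output)
```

View pics/w1c.png

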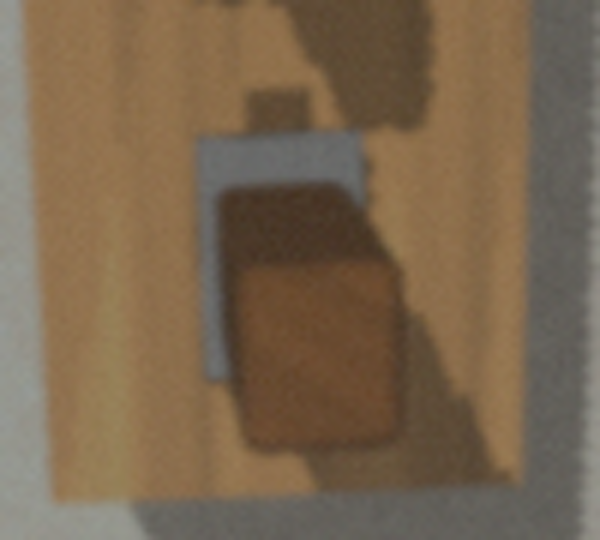

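```bash
cat > fitg.py <<'E'
from h import *
p,q,i=pickle.load(open('w1.pkl','rb'))
g=lambda x,y,z:np.array([x,y,z])
G=[(g(-.012,.014,.09),(238,262)),(g(.012,.014,.09),(403,262)),(g(-.012,-.014,.09),(245,450)),(g(.012,-.014,.09),(402,449)),
(g(-.015,.022,.006),(195,135)),(g(.015,.022,.006),(361,131)),(g(-.015,-.022,.006),(207,381))]
ob=[un(c,300,140,6) for _,c in G]
f=lambda v:(np.array([proj(Rz(v[2])@P+[v[0],v[1],.08],i)[0] for P,_ in G])-ob).ravel()
s=least_squares(f,[.52,-.27,-.3]);print(s.x,s.fun.reshape(-1,2).round(1).tolist())
# grasp point at handle z=.052 => TCP 19mm lower; open pads are back 13
gx,gy,a=s.x
print('above');plan([gx,gy,.20],down(a))
E
python3 fitg.py
```

```text
[ 0.52298519 -0.27242682 -0.31847438] [[-0.5, 0.3], [0.4, -0.9], [-0.8, 0.9], [0.6, -0.0], [0.3, 0.4], [0.6, -0.2], [-0.5, -0.5]]
above
need 3 n 5 dist [ 0.0297  0.015  -0.1095] rot [-0.0478  0.0082  0.0008]
[[2.19, 0.45, -0.51, -0.01, 0.002, 0.0], [2.19, 0.45, -0.5, -0.01, 0.002, 0.0], [2.19, 0.46, -0.5, -0.01, 0.002, 0.0], [2.19, 0.46, -0.49, -0.01, 0.002, 0.0], [2.19, 0.47, -0.48, -0.01, 0.002, 0.0]]
```

Request:
apply_moves(deltas=[[[2.2,0.45,-0.5,-0.01,0.002,0],[2.2,0.45,-0.5,-0.01,0.002,0],[2.2,0.45,-0.5,-0.01,0.002,0],[2.2,0.45,-0.5,-0.01,0.002,0],[2.2,0.45,-0.5,-0.01,0.002,0]]])

```text
clock: 2.7
ee_pos: [0.5243, -0.2763, 0.1956]
tcp_rot: [0.414, 0.574, 0.414, -0.573]
ft_force: [0.8, 0.7, -0.2]
grip_width: 0.0853
```

```bash
python3 - <<'E'
from h import *
p,r=pose();i=camera_info('wrist');cv2.imwrite('pics/w2.png',camera('wrist')[:,:,::-1]); pickle.dump((p,r.as_quat(),i),open('w2.pkl','wb'))
print(p,r.as_matrix().round(3))
plan([.523,-.2724,.123],down(-.312))
E
```

```text
[ 0.52429909 -0.27629187  0.19561948] [[ 0.002  0.949 -0.315]
 [ 0.001 -0.315 -0.949]
 [-1.     0.002 -0.001]]
need 2 n 5 dist [-0.0001  0.0022 -0.068 ] rot [-0.0074 -0.0033  0.0054]
[[1.36, -0.01, -0.04, -0.001, -0.001, 0.001], [1.36, -0.01, -0.04, -0.001, -0.001, 0.001], [1.36, -0.01, -0.04, -0.001, -0.001, 0.001], [1.36, -0.01, -0.04, -0.001, -0.001, 0.001], [1.36, -0.01, -0.04, -0.001, -0.001, 0.001]]
```

View pics/w2.png

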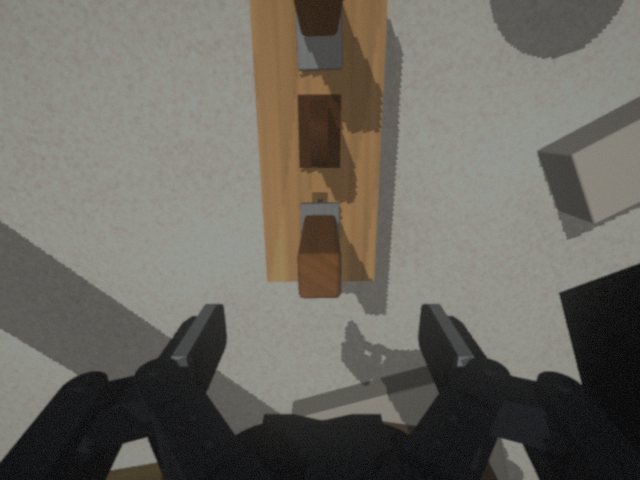

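The handle (320,275) is centred between the fingers, so I go down.

Request:
apply_moves(deltas=[[[1.3,0,-0.05,0,0,0],[1.3,0,-0.05,0,0,0],[1.3,0,-0.05,0,0,0],[1.3,0,-0.05,0,0,0],[1.3,0,-0.05,0,0,0]]])

```text
clock: 3.25
ee_pos: [0.5226, -0.2707, 0.1244]
tcp_rot: [-0.412, -0.572, -0.418, 0.574]
ft_force: [0.1, -0.0, 0.1]
grip_width: 0.0852
```

```bash
python3 - <<'E'
from h import *
p,r=pose()
print(p,r.as_matrix().round(3),sense()['ft_force'])
plan([.523,-.2724,.123],down(-.312))
E
```

```text
[ 0.52264914 -0.27071636  0.12437531] [[-0.007  0.95  -0.312]
 [ 0.006 -0.312 -0.95 ]
 [-1.    -0.008 -0.003]] [ 0.10207563 -0.04938202  0.13308237]
need 1 n 5 dist [ 0.0004 -0.0017 -0.0014] rot [-0.0058 -0.0033  0.0082]
[[0.03, 0.02, 0.03, -0.001, -0.001, 0.002], [0.03, 0.02, 0.03, -0.001, -0.001, 0.002], [0.03, 0.02, 0.03, -0.001, -0.001, 0.002], [0.03, 0.02, 0.03, -0.001, -0.001, 0.002], [0.03, 0.02, 0.03, -0.001, -0.001, 0.002]]
```

Request:
apply_moves(deltas=[[[0.05,0.04,0.1,-0.003,-0.003,0.006],[0,0,0,0,0,0],[0,0,0,0,0,0],[0,0,0,0,0,0],[0,0,0,0,0,0]]], claw=1)

```text
clock: 3.75
ee_pos: [0.5221, -0.2716, 0.1249]
tcp_rot: [-0.415, -0.571, -0.416, 0.573]
ft_force: [0.2, -0.0, -1.2]
grip_width: 0.0233
```

Request:
apply_moves(deltas=[[[0,0,0,0,0,0],[0,0,0,0,0,0],[0,0,0,0,0,0],[0,0,0,0,0,0],[0,0,0,0,0,0]]])

```text
clock: 4.25
ee_pos: [0.5218, -0.2716, 0.1249]
tcp_rot: [-0.414, -0.571, -0.417, 0.573]
ft_force: [-0.5, -0.8, -1.3]
grip_width: 0.0233
```

```bash
python3 - <<'E'
from h import *
p,r=pose()
print(p,r.as_matrix().round(3),sense()['ft_force'],sense()['grip_width'])
p,r=pose();i=camera_info('wrist');cv2.imwrite('pics/w3.png',camera('wrist')[:,:,::-1]); pickle.dump((p,r.as_quat(),i),open('w3.pkl','wb'))
E
```

```text
[ 0.52176156 -0.27155359  0.12487387] [[-0.004  0.951 -0.309]
 [ 0.001 -0.309 -0.951]
 [-1.    -0.004 -0.   ]] [-0.52993079 -0.79372962 -1.26689441] 0.02332029772525625
```

View pics/w3.png

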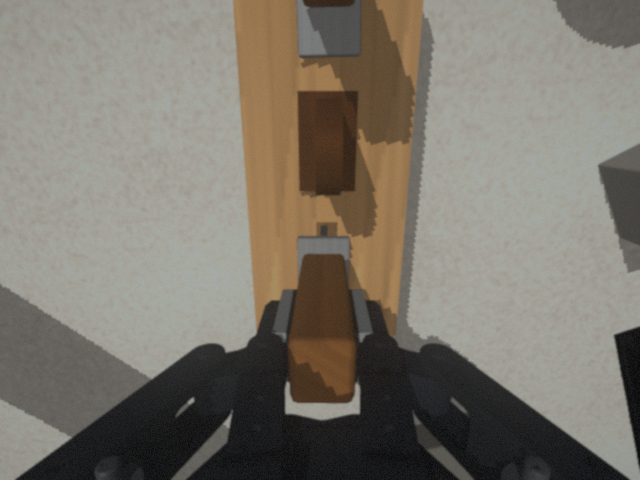

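The gauge is held: opening 23 mm, with the handle between the pads. I lift straight up.

Request:
apply_moves(deltas=[[[-2,0,0,0,0,0],[-4,0,0,0,0,0],[-4.5,0,0,0,0,0],[-4.5,0,0,0,0,0],[-4.5,0,0,0,0,0]]])

```text
clock: 4.8
ee_pos: [0.5205, -0.2704, 0.3165]
tcp_rot: [-0.41, -0.569, -0.422, 0.575]
ft_force: [1.5, -0.8, -1.6]
grip_width: 0.0236
```

```bash
cat >> h.py <<'E'
def roofpose(H):  # H = x,y,yaw ; returns mouth, roof rotation
    M=Rz(H[2]); return M@[0,0,.118]+[H[0],H[1],.03], M@RR
def ins(H,zr,L=.045,dx=0,dy=0):  # TCP target with gauge origin at zr
    m,Q=roofpose(H); n=Q[:,2]; x=-n; y=Q[:,0]
    return m+n*(zr+L)+Q[:,0]*dx+Q[:,1]*dy, R.from_matrix(np.c_[x,y,np.cross(x,y)])
E
python3 - <<'E'
from h import *
print(pose()[0],sense()['ft_force'],sense()['grip_width'])
p,r=ins([.5834,.2335,.17],.115); print(p)
plan([.46,.05,.38],R.from_rotvec(.5*(r*pose()[1].inv()).as_rotvec())*pose()[1])
E
```

```text
[ 0.52052149 -0.27040228  0.31645877] [ 1.49124477 -0.79927996 -1.63660039] 0.023569268786375733
[0.49295069 0.21797376 0.27906433]
need 8 n 10 dist [-0.0605  0.3204  0.0635] rot [-0.2359  0.0702  0.308 ]
[[-0.6, -1.58, -2.86, -0.024, 0.007, 0.031], [-0.62, -1.49, -2.9, -0.024, 0.007, 0.031], [-0.65, -1.4, -2.94, -0.024, 0.007, 0.031], [-0.67, -1.31, -2.98, -0.024, 0.007, 0.031], [-0.69, -1.22, -3.01, -0.024, 0.007, 0.031]]
[[-0.7, -1.13, -3.05, -0.024, 0.007, 0.031], [-0.71, -1.03, -3.08, -0.024, 0.007, 0.031], [-0.72, -0.94, -3.1, -0.024, 0.007, 0.031], [-0.73, -0.84, -3.13, -0.024, 0.007, 0.031], [-0.73, -0.75, -3.15, -0.024, 0.007, 0.031]]
```

Request:
apply_moves(deltas=[[[-0.9,-1.6,-2.9,-0.024,0.007,0.031],[-0.9,-1.5,-2.9,-0.024,0.007,0.031],[-0.9,-1.4,-2.9,-0.024,0.007,0.031],[-0.8,-1.3,-3,-0.024,0.007,0.031],[-0.7,-1.2,-3,-0.024,0.007,0.031]]])

```text
clock: 5.3
ee_pos: [0.4947, -0.1113, 0.3661]
tcp_rot: [0.485, 0.589, 0.409, -0.501]
ft_force: [-0.2, -0.5, -2.3]
grip_width: 0.0235
```

Request:
apply_moves(deltas=[[[-0.7,-1.1,-3,-0.024,0.007,0.031],[-0.7,-1,-3.1,-0.024,0.007,0.031],[-0.7,-0.9,-3.1,-0.024,0.007,0.031],[-0.7,-0.8,-3.1,-0.024,0.007,0.031],[-0.5,-0.7,-3.1,-0.024,0.007,0.031]]])

```text
clock: 5.8
ee_pos: [0.4619, 0.0538, 0.3955]
tcp_rot: [0.552, 0.598, 0.399, -0.422]
ft_force: [-0.6, 1.0, -0.9]
grip_width: 0.0235
```

```bash
python3 - <<'E'
from h import *
print(pose()[0],sense()['ft_force'],sense()['grip_width'],sense()['joint_positions'])
p,r=ins([.5834,.2335,.17],.13); print(p)
plan(p,r)
E
```

```text
[0.46191156 0.05376751 0.39550388] [-0.59151743  0.97262874 -0.86435732] 0.023500723883510526 [ 0.1378873  -0.11113894 -0.00999252  1.34231739 -0.03372278  1.77435827]
[0.48447107 0.21651817 0.29135161]
need 5 n 5 dist [ 0.0226  0.1628 -0.1042] rot [-0.2262  0.0766  0.2759]
[[2.15, -0.49, -3.2, -0.045, 0.015, 0.055], [2.18, -0.46, -3.19, -0.045, 0.015, 0.055], [2.2, -0.44, -3.18, -0.045, 0.015, 0.055], [2.22, -0.42, -3.16, -0.045, 0.015, 0.055], [2.25, -0.4, -3.15, -0.045, 0.015, 0.055]]
```

Request:
apply_moves(deltas=[[[0.8,0,-3.2,-0.045,0.015,0.055],[0.8,0,-3.2,-0.045,0.015,0.055],[0.8,0,-3.2,-0.045,0.015,0.055],[0.8,0,-3.2,-0.045,0.015,0.055],[0.8,0,-3.2,-0.045,0.015,0.055]]])

```text
clock: 6.3
ee_pos: [0.4716, 0.2213, 0.3667]
tcp_rot: [0.656, 0.598, 0.376, -0.265]
ft_force: [0.2, 0.5, -2.0]
grip_width: 0.0235
```

```bash
python3 - <<'E'
from h import *
print(pose()[0],sense()['ft_force'],sense()['grip_width'],sense()['joint_positions'])
p,r=ins([.5834,.2335,.17],.13); print(p)
plan(p,r)
E
```

```text
[0.47164855 0.2213     0.36665508] [ 0.17706753  0.4965209  -2.01646497] 0.02354910241641844 [ 0.57001103 -0.19291863 -0.28478375  0.89017677 -0.2266799   1.89361585]
[0.48447107 0.21651817 0.29135161]
need 2 n 5 dist [ 0.0128 -0.0048 -0.0753] rot [ 0.007  -0.0037 -0.0152]
[[1.36, -0.69, 0.14, 0.001, -0.001, -0.003], [1.36, -0.69, 0.14, 0.001, -0.001, -0.003], [1.36, -0.68, 0.14, 0.001, -0.001, -0.003], [1.37, -0.68, 0.14, 0.001, -0.001, -0.003], [1.37, -0.67, 0.14, 0.001, -0.001, -0.003]]
```

Request:
apply_moves(deltas=[[[1.3,-0.7,0.1,0,0,-0.003],[1.3,-0.7,0.1,0,0,-0.003],[1.3,-0.7,0.1,0,0,-0.003],[1.3,-0.7,0.1,0,0,-0.003],[1.3,-0.7,0.1,0,0,-0.003]]])

```text
clock: 6.8
ee_pos: [0.4761, 0.223, 0.2894]
tcp_rot: [0.655, 0.592, 0.386, -0.266]
ft_force: [0.6, -0.8, -1.2]
grip_width: 0.0231
```

Request:
apply_moves(deltas=[[[0,0,0,0,0,0],[0,0,0,0,0,0],[0,0,0,0,0,0],[0,0,0,0,0,0],[0,0,0,0,0,0]]])

```text
clock: 7.3
ee_pos: [0.4746, 0.2223, 0.2888]
tcp_rot: [0.655, 0.592, 0.387, -0.267]
ft_force: [0.3, 0.4, -1.5]
grip_width: 0.0234
```

```bash
python3 - <<'E'
from h import *
p,r=pose();i=camera_info('wrist');cv2.imwrite('pics/w4.png',camera('wrist')[:,:,::-1]); pickle.dump((p,r.as_quat(),i),open('w4.pkl','wb'))
print(p);P,r=ins([.5834,.2335,.17],.13); print(P);plan(P,r)
m,Q=roofpose([.5834,.2335,.17]); print(proj(m,i))
cv2.imwrite('pics/s4.png',cv2.resize(camera('scene')[120:270,190:340,::-1],None,fx=4,fy=4,interpolation=cv2.INTER_CUBIC))
E
```

```text
[0.47459927 0.2222679  0.28880125]
[0.48447107 0.21651817 0.29135161]
need 1 n 5 dist [ 0.0098 -0.0058  0.0024] rot [ 0.0184 -0.012   0.0058]
[[0.06, 0.17, 0.15, 0.004, -0.002, 0.001], [0.06, 0.17, 0.15, 0.004, -0.002, 0.001], [0.06, 0.17, 0.15, 0.004, -0.002, 0.001], [0.06, 0.17, 0.15, 0.004, -0.002, 0.001], [0.06, 0.17, 0.15, 0.004, -0.002, 0.001]]
[[331.51187727 221.84282459]]
```

View pics/w4.png

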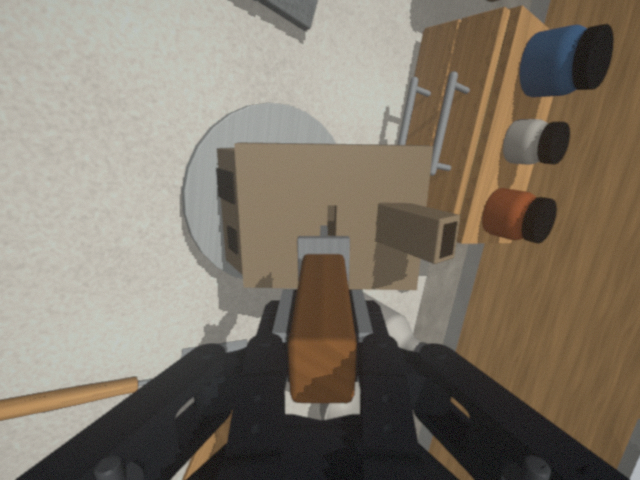

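View pics/s4.png

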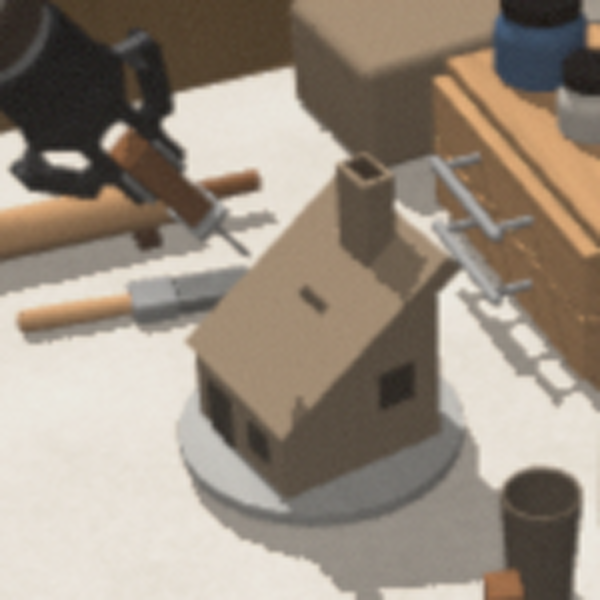

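The wrist view shows the roof (236–430, 143–290) and the slot near (332,206)-(332,235), partly hidden by the stop. I'll enlarge it.

```bash
python3 - <<'E'
from h import *
w=cv2.imread('pics/w4.png')
cv2.imwrite('pics/w4c.png',cv2.resize(w[135:300,215:465],None,fx=3.2,fy=3.2,interpolation=cv2.INTER_CUBIC))
cv2.imwrite('pics/w4d.png',cv2.resize(w[190:260,280:380],None,fx=8,fy=8,interpolation=cv2.INTER_CUBIC))
E
```

```text
(no output)
```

View pics/w4c.png

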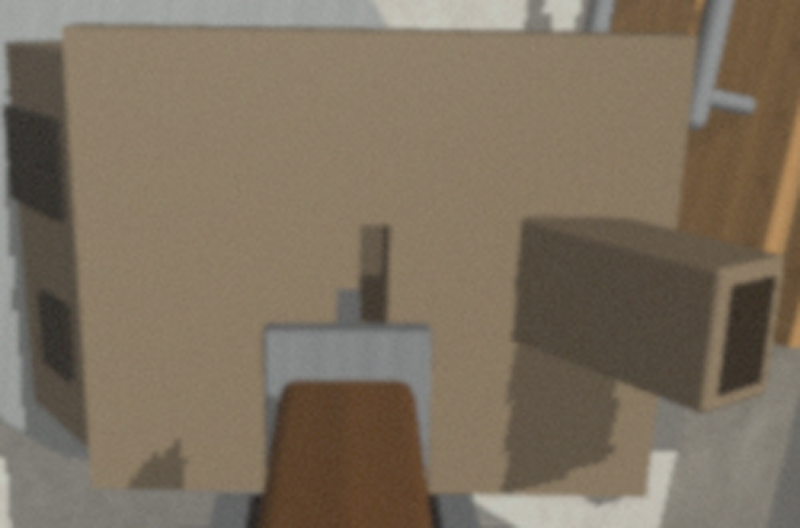

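View pics/w4d.png

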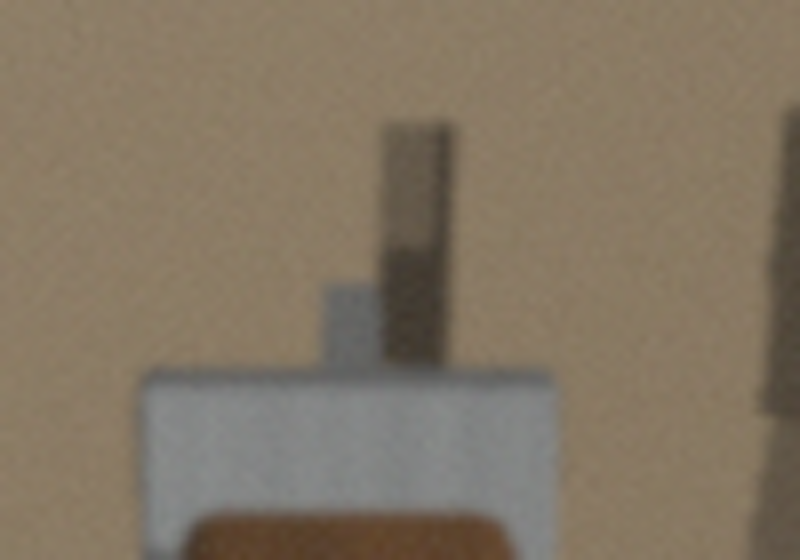

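```bash
python3 - <<'E'
from h import *
w=cv2.imread('pics/w4.png')
cv2.imwrite('pics/w4e.png',cv2.resize(w[225:415,265:385],None,fx=3.1,fy=3.1,interpolation=cv2.INTER_CUBIC))
p,q,i=pickle.load(open('w4.pkl','rb')); r=R.from_quat(q)
r_=lambda x,y:roofpt([x,y,0])
HP=[(r_(-.091,.073),un((64,27),215,135,3.2)),(r_(.091,.073),un((696,37),215,135,3.2)),(r_(-.091,-.073),un((92,488),215,135,3.2)),(r_(.091,-.073),un((645,495),215,135,3.2)),
(r_(-.0045,.0165),un((383,122),280,190,8)),(r_(.0045,.0165),un((453,122),280,190,8))]
for sub in [range(6),range(4)]:
  f=lambda v:np.array([(proj(Rz(v[2])@HP[k][0]+[v[0],v[1],.03],i)[0]-HP[k][1])*(3 if k>3 else 1) for k in sub]).ravel()
  s=least_squares(f,[.58,.233,.17]); print(s.x.round(4),s.fun.reshape(-1,2).round(1).tolist())
f=lambda v:np.array([(proj(Rz(v[2])@HP[k][0]+[v[0],v[1],v[3]],i)[0]-HP[k][1])*(3 if k>3 else 1) for k in range(6)]).ravel()
s=least_squares(f,[.58,.233,.17,.03]); print(s.x.round(4),s.fun.reshape(-1,2).round(1).tolist())
# predicted gauge features, nominal in tool
def gp(P,L=.045,oy=0,oz=0): x,y,z=P; return r.apply([L-z,x+oy,-y+oz])+p
for P,c in [((-.015,.022,.006),(143,380)),((.015,.022,.006),(553,380)),((-.015,.022,0),(143,370)),((-.0025,.014,-.047),(325,285)),((.0025,.014,-.047),(380,285))]:
    print(P,proj(gp(P),i)[0].round(1),np.round(un(c,280,190,8),1))
for P in [(-.012,.014,.09),(.012,.014,.09),(-.012,-.014,.09),(.012,-.014,.09)]: print(P,proj(gp(P),i)[0].round(1))
E
```

```text
[0.5832 0.2341 0.1736] [[-0.3, 0.0], [0.1, -0.1], [0.2, -0.5], [0.0, 0.1], [-0.8, -0.1], [0.8, 0.3]]
[0.5832 0.234  0.1736] [[-0.3, 0.1], [0.1, 0.0], [0.2, -0.4], [0.0, 0.2]]
[0.5833 0.2341 0.1736 0.0298] [[-0.2, 0.1], [0.1, -0.1], [0.2, -0.6], [-0.0, 0.1], [-0.8, -0.1], [0.8, 0.3]]
(-0.015, 0.022, 0.006) [294.8 236. ] [297.4 237.1]
(0.015, 0.022, 0.006) [347.5 236. ] [348.7 237.1]
(-0.015, 0.022, 0) [295.6 232.8] [297.4 235.8]
(-0.0025, 0.014, -0.047) [318.  223.3] [320.2 225.2]
(0.0025, 0.014, -0.047) [324.9 223.3] [327.1 225.2]
(-0.012, 0.014, 0.09) [285.1 335.9]
(0.012, 0.014, 0.09) [355.2 335.9]
(-0.012, -0.014, 0.09) [287.9 400.6]
(0.012, -0.014, 0.09) [352.9 400.7]
```

View pics/w4e.png

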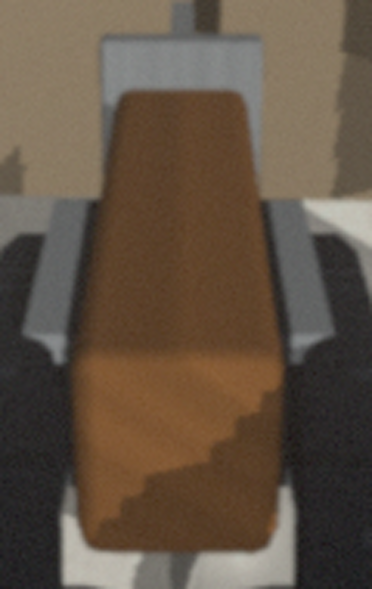

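House fit from the wrist: (0.5832, 0.2341, yaw 0.174), with sub-pixel residuals. The gauge sits about 1.4 mm off along the jaw axis. I align above the slot next.

```bash
cat >> h.py <<'E'
H=[.5832,.2341,.1736]
def st(dx=-.0014,dy=.0009,L=.045,HH=None):
    p,r=pose(); m,Q=roofpose(HH or H); d=Q.T@(p-m); 
    P,rr=ins(HH or H,0); e=(r.inv()*rr).as_rotvec()
    print('gauge in roof mm: x %.1f y %.1f z %.1f'%((d[0]-dx)*1e3,(d[1]-dy)*1e3,(d[2]-L)*1e3),'roterr(tool)',e.round(4),'F roof',(Q.T@sense()['ft_force']).round(1),'g',round(sense()['grip_width'],4),'t',round(sense()['clock'],2))
E
python3 - <<'E'
from h import *
st(); p,r=ins(H,.075,dx=-.0014,dy=.0009); plan(p,r)
E
```

```text
gauge in roof mm: x -7.1 y 6.2 z 132.8 roterr(tool) [ 0.0155 -0.0099  0.0061] F roof [-1.2 -0.2 -1.4] g 0.0235 t 7.4
need 2 n 5 dist [ 0.0395  0.0006 -0.0433] rot [ 0.0155 -0.0099  0.0061]
[[1.15, 0.15, 0.14, 0.003, -0.002, 0.001], [1.15, 0.15, 0.13, 0.003, -0.002, 0.001], [1.15, 0.15, 0.13, 0.003, -0.002, 0.001], [1.16, 0.14, 0.13, 0.003, -0.002, 0.001], [1.16, 0.14, 0.13, 0.003, -0.002, 0.001]]
```

Request:
apply_moves(deltas=[[[1.2,0.15,0.13,0.004,-0.003,0.002],[1.2,0.15,0.13,0.004,-0.003,0.002],[1.2,0.15,0.13,0.004,-0.003,0.002],[1.1,0.15,0.13,0.003,-0.002,0.001],[1.0,0.15,0.13,0.002,-0.001,0]]])

```text
clock: 7.9
ee_pos: [0.5165, 0.2241, 0.2489]
tcp_rot: [0.653, 0.599, 0.377, -0.269]
ft_force: [-0.3, 0.5, -1.5]
grip_width: 0.0231
```

```bash
python3 - <<'E'
from h import *
st(); p,r=ins(H,.075,dx=-.0014,dy=.0009); plan(p,r)
E
```

```text
gauge in roof mm: x 4.0 y 0.8 z 76.3 roterr(tool) [-0.0027 -0.0002 -0.0077] F roof [-1.1  0.5 -1.1] g 0.0231 t 7.9
need 1 n 5 dist [-0.0024 -0.0012 -0.0034] rot [-0.0027 -0.0002 -0.0077]
[[0.03, -0.08, 0.02, -0.001, -0.0, -0.002], [0.03, -0.08, 0.02, -0.001, -0.0, -0.002], [0.03, -0.08, 0.02, -0.001, -0.0, -0.002], [0.03, -0.08, 0.02, -0.001, -0.0, -0.002], [0.03, -0.08, 0.02, -0.001, -0.0, -0.002]]
```

Request:
apply_moves(deltas=[[[0,-0.2,0,-0.001,0,-0.004],[0,-0.2,0.05,-0.001,0,-0.003],[0,0,0,0,0,0],[0,0,0,0,0,0],[0,0,0,0,0,0]]])

```text
clock: 8.4
ee_pos: [0.5132, 0.2227, 0.2456]
tcp_rot: [0.653, 0.596, 0.38, -0.272]
ft_force: [-0.6, 0.0, -1.6]
grip_width: 0.0235
```

```bash
python3 - <<'E'
from h import *
st(); p,r=ins(H,.075,dx=-.0014,dy=.0009); plan(p,r)
p,r=pose();i=camera_info('wrist');im=camera('wrist')[:,:,::-1].copy(); pickle.dump((p,r.as_quat(),i),open('w5.pkl','wb'))
m,Q=roofpose(H)
cv2.imwrite('pics/w5.png',im)
for q in [(-.0045,.0165),(.0045,.0165),(-.0045,-.0165),(.0045,-.0165)]: print(q,proj(m+Q@[*q,0],i).round(1))
cv2.imwrite('pics/w5c.png',cv2.resize(im[150:300,230:430],None,fx=4,fy=4,interpolation=cv2.INTER_CUBIC))
E
```

```text
gauge in roof mm: x -0.7 y -0.1 z 75.7 roterr(tool) [-0.0007  0.0004  0.0015] F roof [-1.3  0.1 -1. ] g 0.0235 t 8.4
need 1 n 5 dist [ 0.0009  0.0002 -0.0001] rot [-0.0007  0.0004  0.0015]
[[0.01, 0.01, -0.0, -0.0, 0.0, 0.0], [0.01, 0.01, -0.0, -0.0, 0.0, 0.0], [0.01, 0.01, -0.0, -0.0, 0.0, 0.0], [0.01, 0.01, -0.0, -0.0, 0.0, 0.0], [0.01, 0.01, -0.0, -0.0, 0.0, 0.0]]
(-0.0045, 0.0165) [[318.8 211.3]]
(0.0045, 0.0165) [[330.  211.2]]
(-0.0045, -0.0165) [[319.  249.7]]
(0.0045, -0.0165) [[329.8 249.6]]
```

View pics/w5c.png

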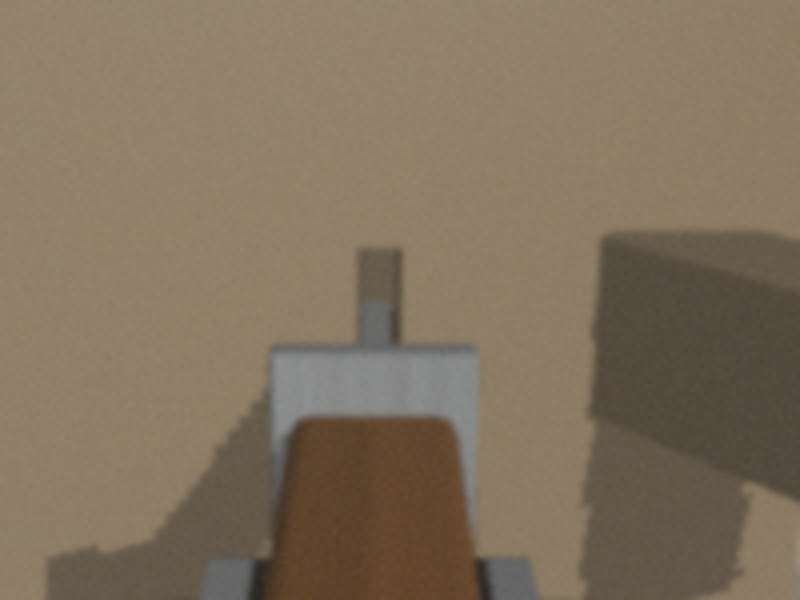

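Blade (377) and slot (379) agree with the estimate to under 1 mm. I go down slowly, correcting as I go.

Request:
apply_moves(deltas=[[[0.3,0.06,0,0,0,0.001],[0.3,0,0,0,0,0],[0.3,0,0,0,0,0],[0.3,0,0,0,0,0],[0.3,0,0,0,0,0]]])

```text
clock: 8.95
ee_pos: [0.5231, 0.2248, 0.234]
tcp_rot: [0.653, 0.597, 0.379, -0.27]
ft_force: [0.2, -0.5, -0.8]
grip_width: 0.0234
```

```bash
python3 - <<'E'
from h import *
st(dy=.0011)
E
```

```text
gauge in roof mm: x 0.9 y 0.1 z 60.3 roterr(tool) [-0.0008 -0.0004 -0.0018] F roof [-0.4 -0.5 -0.7] g 0.0234 t 8.95
```

Request:
apply_moves(deltas=[[[0,-0.1,0,0,0,-0.001],[0.1,0,0,0,0,0],[0.2,0,0,0,0,0],[0.2,-0.02,0,0,0,0],[0,0,0,0,0,0]]])

```text
clock: 9.45
ee_pos: [0.525, 0.225, 0.2278]
tcp_rot: [0.653, 0.597, 0.38, -0.271]
ft_force: [0.3, 0.2, -1.6]
grip_width: 0.0235
```

```bash
python3 - <<'E'
from h import *
st(dy=.0011)
p,r=pose();i=camera_info('wrist');im=camera('wrist')[:,:,::-1].copy()
cv2.imwrite('pics/w6c.png',cv2.resize(im[190:260,280:380],None,fx=8,fy=8,interpolation=cv2.INTER_CUBIC))
E
```

```text
gauge in roof mm: x -1.0 y -0.1 z 54.2 roterr(tool) [-0.0006  0.0001  0.0008] F roof [-0.6  0.1 -1.5] g 0.0235 t 9.45
```

View pics/w6c.png

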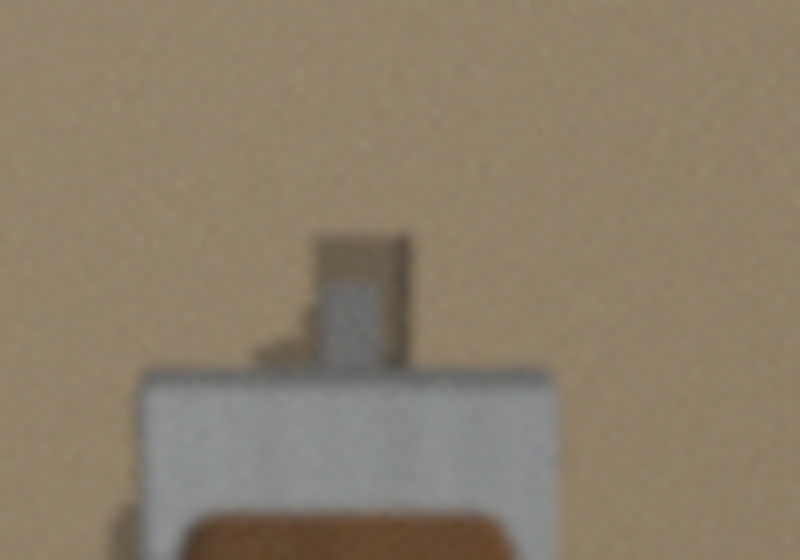

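Tip just at the mouth; blade is about 1 mm low along x, consistent with the estimate. I correct and continue.

Request:
apply_moves(deltas=[[[0,0.08,0,0,0,0.001],[0.15,0.02,0,0,0,0],[0.2,0,0,0,0,0],[0.2,0,0,0,0,0],[0.2,0,0,0,0,0]]])

```text
clock: 10.0
ee_pos: [0.5307, 0.2261, 0.2228]
tcp_rot: [0.653, 0.597, 0.379, -0.27]
ft_force: [0.1, -0.3, -1.4]
grip_width: 0.0233
```

```bash
python3 - <<'E'
from h import *
st(dy=.0011)
E
```

```text
gauge in roof mm: x 0.8 y 0.1 z 46.7 roterr(tool) [-0.0008 -0.0004 -0.0018] F roof [-0.8 -0.3 -1.2] g 0.0233 t 10.0
```

Request:
apply_moves(deltas=[[[0,-0.03,0,0,0,-0.001],[0.2,0,0,0,0,0],[0.2,0,0,0,0,0],[0.2,0,0,0,0,0],[0.2,0,0,0,0,0]]])

```text
clock: 10.5
ee_pos: [0.5354, 0.2269, 0.2152]
tcp_rot: [0.653, 0.597, 0.38, -0.271]
ft_force: [0.1, 1.0, -1.9]
grip_width: 0.0233
```

```bash
python3 - <<'E'
from h import *
st(dy=.0011)
E
```

```text
gauge in roof mm: x 0.3 y 0.1 z 37.8 roterr(tool) [-0.0007 -0.0002 -0.0003] F roof [-0.9  1.  -1.7] g 0.0233 t 10.5
```

Inside the slot with no contact force. I carry on.

Request:
apply_moves(deltas=[[[0.2,0,0,0,0,0],[0.25,0,0,0,0,0],[0.25,0,0,0,0,0],[0.25,0,0,0,0,0],[0.25,0,0,0,0,0]]])

```text
clock: 11.0
ee_pos: [0.5428, 0.2282, 0.2044]
tcp_rot: [0.653, 0.597, 0.38, -0.271]
ft_force: [-0.8, -0.2, -1.2]
grip_width: 0.0233
```

```bash
python3 - <<'E'
from h import *
st(dy=.0011)
E
```

```text
gauge in roof mm: x 0.3 y 0.1 z 24.7 roterr(tool) [-0.0008 -0.0002 -0.0003] F roof [-1.3 -0.  -0.5] g 0.0233 t 11.0
```

Request:
apply_moves(deltas=[[[0.25,0,0,0,0,0],[0.25,0,0,0,0,0],[0.25,0,0,0,0,0],[0.25,0,0,0,0,0],[0.2,0,0,0,0,0]]])

```text
clock: 11.5
ee_pos: [0.5502, 0.2295, 0.1935]
tcp_rot: [0.653, 0.597, 0.38, -0.271]
ft_force: [-0.3, -0.1, -0.9]
grip_width: 0.0233
```

```bash
python3 - <<'E'
from h import *
st(dy=.0011)
E
```

```text
gauge in roof mm: x 0.2 y 0.0 z 11.4 roterr(tool) [-0.0007 -0.0001  0.    ] F roof [-0.8 -0.  -0.6] g 0.0233 t 11.5
```

Request:
apply_moves(deltas=[[[0.2,0,0,0,0,0],[0.2,0,0,0,0,0],[0.15,0,0,0,0,0],[0.15,0,0,0,0,0],[0.1,0,0,0,0,0]]])

```text
clock: 12.0
ee_pos: [0.5552, 0.2303, 0.1862]
tcp_rot: [0.653, 0.597, 0.38, -0.271]
ft_force: [-0.2, -0.1, -1.9]
grip_width: 0.023
```

```bash
python3 - <<'E'
from h import *
st(dy=.0011)
E
```

```text
gauge in roof mm: x 0.2 y 0.0 z 2.5 roterr(tool) [-0.0007 -0.      0.0001] F roof [-1.3 -0.1 -1.5] g 0.023 t 12.0
```

Now creeping until contact.

Request:
apply_moves(deltas=[[[0.06,0,0,0,0,0],[0.06,0,0,0,0,0],[0.05,0,0,0,0,0],[0.05,0,0,0,0,0],[0.05,0,0,0,0,0]]])

```text
clock: 12.5
ee_pos: [0.5569, 0.2307, 0.184]
tcp_rot: [0.653, 0.597, 0.38, -0.271]
ft_force: [-0.4, 0.5, -2.1]
grip_width: 0.0234
```

```bash
python3 - <<'E'
from h import *
st(dy=.0011)
E
```

```text
gauge in roof mm: x 0.3 y 0.1 z -0.3 roterr(tool) [-0.0007 -0.0001 -0.0001] F roof [-1.5  0.6 -1.5] g 0.0234 t 12.5
```

Request:
apply_moves(deltas=[[[0.05,0,0,0,0,0],[0.05,0,0,0,0,0],[0.05,0,0,0,0,0],[0.05,0,0,0,0,0],[0.05,0,0,0,0,0]]])

```text
clock: 13.0
ee_pos: [0.557, 0.2307, 0.1838]
tcp_rot: [0.653, 0.597, 0.38, -0.271]
ft_force: [-4.8, -2.0, 3.6]
grip_width: 0.0237
```

```bash
python3 - <<'E'
from h import *
st(dy=.0011)
im=camera('wrist')[:,:,::-1]
cv2.imwrite('pics/w7.png',cv2.resize(im[150:330,230:430],None,fx=3.3,fy=3.3,interpolation=cv2.INTER_CUBIC))
im=camera('scene')[:,:,::-1]
cv2.imwrite('pics/s7.png',cv2.resize(im[140:260,210:330],None,fx=5,fy=5,interpolation=cv2.INTER_CUBIC))
E
```

```text
gauge in roof mm: x 0.3 y 0.1 z -0.5 roterr(tool) [-0.0002 -0.0005 -0.0006] F roof [-2.1 -1.1  5.9] g 0.0237 t 13.0
```

View pics/w7.png

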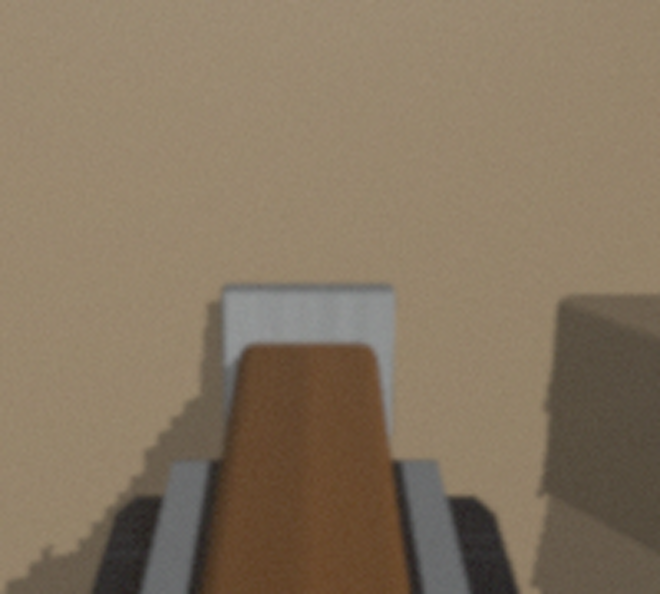

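View pics/s7.png

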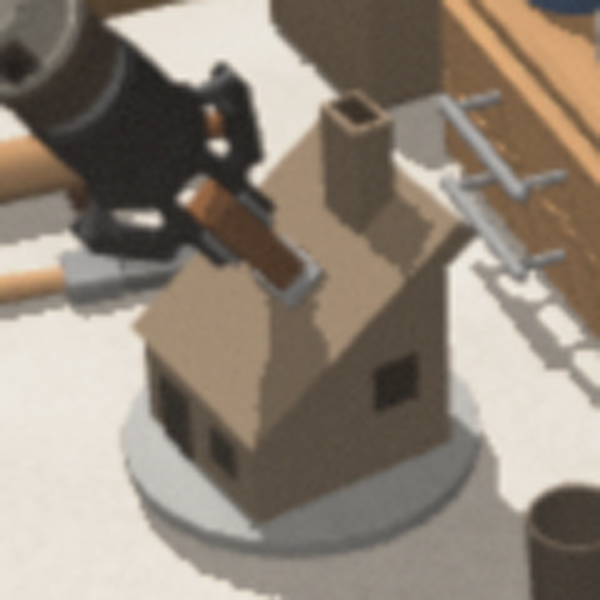

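The stop rests on the roof: about 7 N along the normal, z = -0.5 mm, and no gap visible. I release part-way.

Request:
apply_moves(deltas=[[[0,0,0,0,0,0],[0,0,0,0,0,0],[0,0,0,0,0,0],[0,0,0,0,0,0],[0,0,0,0,0,0]]])

```text
clock: 13.6
ee_pos: [0.5572, 0.2308, 0.184]
tcp_rot: [0.653, 0.597, 0.38, -0.27]
ft_force: [-2.0, -0.1, 1.1]
grip_width: 0.0232
```

Request:
apply_moves(deltas=[[[0,0,0,0,0,0],[0,0,0,0,0,0],[0,0,0,0,0,0],[0,0,0,0,0,0],[0,0,0,0,0,0]]], claw=0.4)

```text
clock: 14.1
ee_pos: [0.5592, 0.2315, 0.186]
tcp_rot: [0.653, 0.598, 0.378, -0.269]
ft_force: [-0.4, -0.1, -0.6]
grip_width: 0.0513
```

```bash
python3 - <<'E'
from h import *
st(dy=.0011)
im=camera('wrist')[:,:,::-1]
cv2.imwrite('pics/w8.png',im)
E
```

```text
gauge in roof mm: x 3.4 y 0.5 z -0.0 roterr(tool) [-0.0013 -0.0013 -0.0059] F roof [-0.6 -0.  -0.2] g 0.0513 t 14.1
```

View pics/w8.png

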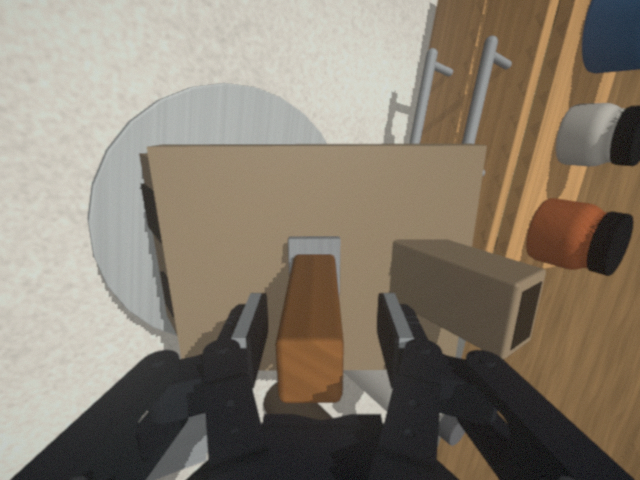

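It's released, with both pads clear. The arm sprang about 3 mm upslope, so I recentre and back out along the normal.

Request:
apply_moves(deltas=[[[-0.3,-0.3,0,0,0,0.003],[-1,-0.1,0,0,0,0],[-1.5,0,0,0,0,0],[-2,0,0,0,0,0],[-2.5,0,0,0,0,0]]])

```text
clock: 14.65
ee_pos: [0.5103, 0.2219, 0.2416]
tcp_rot: [0.653, 0.597, 0.379, -0.271]
ft_force: [0.0, 0.9, -0.3]
grip_width: 0.0515
```

Request:
apply_moves(deltas=[[[-2.5,0,0,0,0,0],[-2.5,0,0,0,0,0],[-2.5,0,0,0,0,0],[-1.5,0,0,0,0,0],[0,0,0,0,0,0]]])

```text
clock: 15.15
ee_pos: [0.4544, 0.2122, 0.3247]
tcp_rot: [0.654, 0.599, 0.377, -0.267]
ft_force: [-0.3, 0.8, 0.3]
grip_width: 0.0511
```

```bash
python3 - <<'E'
from h import *
st(dy=.0011)
i=camera_info('wrist');im=camera('wrist')[:,:,::-1].copy()
m,Q=roofpose(H)
pts=[(sx*.015,sy*.022,.006) for sx,sy in [(-1,1),(1,1),(1,-1),(-1,-1)]]+[(sx*.012,sy*.014,.09) for sx,sy in [(-1,1),(1,1),(1,-1),(-1,-1)]]
u=np.array([proj(m+Q@np.array(q),i)[0] for q in pts]); print(u.round(1).tolist())
x0,y0=max(0,int(u[:,0].min())-50),max(0,int(u[:,1].min())-40)
c=cv2.resize(im[y0:y0+130,x0:x0+160],None,fx=4.5,fy=4.5,interpolation=cv2.INTER_CUBIC)
for k in (u[:4],u[4:]): cv2.polylines(c,[np.int32(((k-[x0,y0])+.5)*4.5)],True,(0,255,0),1)
cv2.imwrite('pics/w9.png',c)
im=camera('scene')[:,:,::-1]; cv2.imwrite('pics/s9.png',im)
cv2.imwrite('pics/s9c.png',cv2.resize(im[140:260,210:330],None,fx=5,fy=5,interpolation=cv2.INTER_CUBIC))
E
```

```text
gauge in roof mm: x -4.2 y -0.4 z 174.7 roterr(tool) [-0.0016 -0.0026 -0.0105] F roof [0.1 0.8 0.4] g 0.0511 t 15.15
[[310.8, 184.9], [339.1, 184.7], [338.6, 224.6], [311.4, 224.7], [312.3, 211.7], [341.1, 211.6], [340.6, 243.3], [312.7, 243.5]]
```

View pics/w9.png

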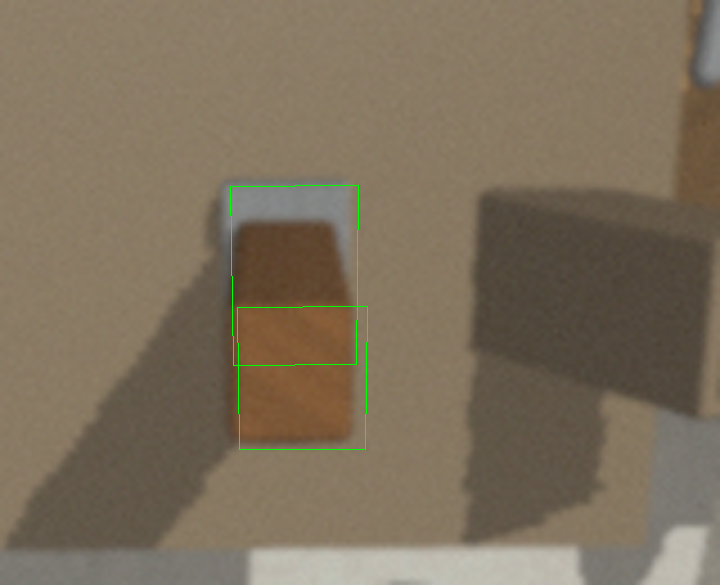

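View pics/s9c.png

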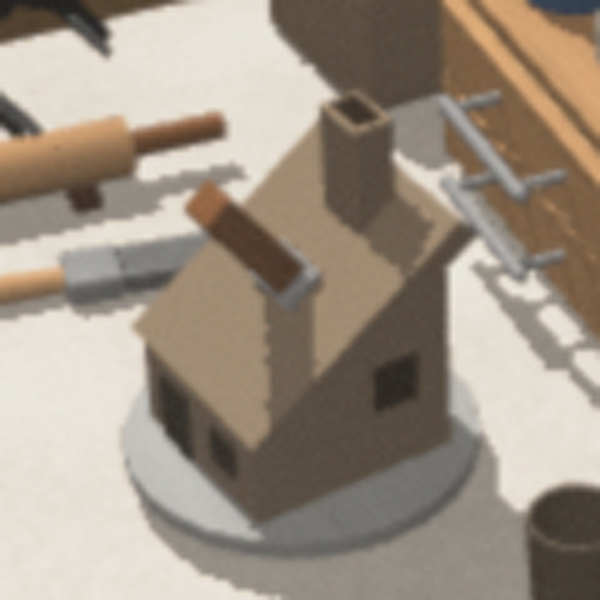

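View pics/s9.png

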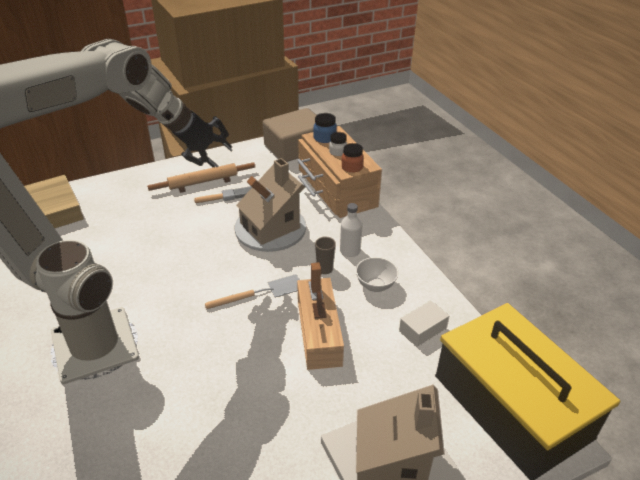

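The gauge stands square in the slot, about 1.8 mm downslope of centre (resting against the slot wall), with its stop on the roof. The wide gauge, rib and jar look undisturbed and the arm is clear, so I hand in.

```bash
python3 -c "
from h import *
print(workorder.job_done())"
```

```text
the job is handed in; nothing more can be done
None
```

The house on the turntable has the short slot, so I took the narrow gauge from the rack. I pushed its blade into that slot until the depth stop rested on the roof, still gripped, with about 7 N of push. Then I let go, backed out along the roof normal and handed the job in at about 15 s of the 45 s.

**Fit:** just before release the gauge measured 0.3 mm off centre along the slope, 0.1 mm across it, -0.5 mm from fully home, and under 0.002 rad out of square.

**After release:**
- The wrist view shows the gauge standing square, with no tilt I could measure. It slid about 1.8 mm downslope against the slot wall, within the 8 mm limit.
- I judged the stop to be on the roof from the pictures and the earlier contact, not from a separate height measurement.
- In the scene picture the wide gauge, the rib and the other objects look undisturbed. I checked this by eye and did not measure them.
- The arm stood clear, with only sensor-level force (under 1 N).

**Disagreements along the way:**
- The top and scene cameras placed things up to about 6 mm apart, so I relied on the wrist camera, whose fits were within a pixel.
- When the gripper opened, the arm sprang about 3 mm upslope. There was no sign of contact, and I recentred it before retreating.

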